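# Turn a framed seed mount face up onto the cork board

### The arm

A 7-joint arm with a two-finger parallel gripper is mounted at the origin on the work surface. World frame = base frame: x ahead of the robot, y to its left, z up, the work surface at z = 0. Lengths are in mm, angles in degrees, forces in N, time in s.
With the tool pointing down it reaches from about 425 to 925 mm from the base axis. Payload 6.8 kg.
Tool frame: the origin (TCP) lies at the very end of the fingers, on their centre line; the grasp point (between the pads) lies 19 mm behind it; z points along the fingers, y is the line along which they close (so a half turn about z gives the same grasp; the last joint's range is limited). The gripper opens to 88 mm and grips with 3 to 60 N. Pads are 20 mm wide; open, the fingers measure 115 mm over their backs; the gripper's body (75 mm by 178 mm) begins 61 mm behind the grasp point.
Start: joints at [59.41, 27.33, 1.283, 89.118, -0.659, 63.558, -4.761], TCP at [278.82, -614.742, 186.464] pointing down, gripper open.
Joint ranges: [-169.35, 169.35], [-19.33, 120.38], [-80.79, 83.38], [13.8, 139.57], [-78.32, 258.32], [9.67, 109.79], [-169.56, 169.56]. Speed limits (degrees/s): [136.94, 136.94, 180, 180, 180, 180, 180].

### API

Orientations are given as [roll, pitch, yaw] about the fixed x, y, z axes, in that order (R = Rz(yaw) Ry(pitch) Rx(roll)).
In Python, from rig import get_state, camera, camera_info, hand_in gives the robot as it stands. The module is installed in compiled form; this text tells all that it offers.
- The arm moves only by the tool apply_moves, never from a script. Its argument "steps" is a list that holds one entry, the list of rows, each a list of 7 numbers: the shift along the world's x, y, z normalised to -1 to 1, where 1 is 0.3 m, then the turn, a rotation vector about the world's x, y, z normalised to -1 to 1, where 1 is 180 degrees, then the closure, from -1 (fully open) to 1 (shut). A call has 1 to 5 rows; each row shifts and turns the commanded pose from where the row before left it; what a row does not reach is not made up. A row lasts 1/8 s, in which the tool goes at most 62.5 mm and 10.7 degrees, less where a joint would pass 70% of its speed; a pose out of reach is approached as far as the arm can. A call with a number of a shift or a turn outside -1 to 1 is refused whole. A call with a gripper value outside its range is refused whole. The fingers move at their own pace and stop on an object; "squeeze" is the grip in N (left out, the last holds). Time passes only in rows, so rows that do not move let the fingers close. It gives the time, the measured TCP pose, the force, the opening and the grip force at its end, in the units of the state.
- get_state(): the state, without advancing time (a new reading comes with each control period).
- camera(name): name is "scene" or "top" or "wrist"; returns (picture, depth): 480x640x3 uint8, red, green, blue; 480x640 float32, mm along the optical axis (not along the pixel's ray), 0 where there is no reading.
- camera_info(name): a dict with "fov_y" (degrees; the focal length in pixels is half the picture's height over the tangent of half this angle, whatever the lens; pixels are square), "cx", "cy" (the principal point, pixels), "view" (4x4, takes a point from world to camera coordinates); the wrist camera has in their place "hand_eye" (4x4, takes a point from camera to tool coordinates, whose origin is the TCP and whose axes are the flange's). Camera axes: x right, y down, z forward; pixel columns grow to the right and rows downward; lengths in mm; the calibration is good to about 2 mm. A picture is of the moment at which its call begins: read the wrist's pose just before it. camera_info takes no time and is no camera call.
- hand_in(): hands the job in; it is judged then, once.
The state is a dict: "clock": time; "qpos": joint angles; "dq": joint speeds; "tau": joint torques, N m; "position": TCP position; "ee_rot": TCP orientation; "contact_force": force on the tool from outside, world axes, zero at the start; "ft_torque": the same for the moment, N m; "width": finger opening in mm; "grasp_force": force on a finger pad.
Only numpy, scipy, OpenCV 4.12 (cv2) and the standard library are available. Lean on these libraries where they do the work, as an engineer would, in place of code of your own. Each camera call takes 0.05 s, during which the arm holds its last target. There are 200 camera calls.

### The job

The small glazed seed mount is lying on its face on the bench in front of the cork board. With the fingertips only, push it up against the board's front edge, tip it up against that edge and over so that it turns face up onto the board, then push it on until no part of it hangs over the board's edges. Do not pick it up, and leave the other things where they are.

Things in the scene. Friction and masses are not known exactly. Their poses are not given: they have to be found in the camera images.
- mount: Seed mount of painted wood, 17 mm thick, 140 g: back board 90 x 120 x 7 mm; on its face side a glazed frame 78 x 108 x 10 mm showing seeds, so a rim of the back board stands out 6 mm all round (underside 10 mm up when face down). Origin at the middle, half-way through the 17 mm; x along 90 mm, y along 120 mm, z out of the BACK: up at first, down when done. Starts 3 to 6 cm before the board.
- board: Cork-topped mounting board, fixed to the bench: slab 200 x 300 x 14 mm, cork with a flush hardwood lipping. A 120 mm side of the mount starts roughly along its front edge. Origin at the centre of its underside; x (200 mm) points away from the robot, y (300 mm) along the front edge, z up. The front edge is the upright 14 mm face at x = -100 mm, towards the mount and robot; the top is at z = 14 mm.
- corner0 (a point): Corner of the mount's back board, at x = -45 mm, y = -60 mm, z = 5 mm in the mount's frame (the middle of the back board's 7 mm thickness).
- corner1 (a point): Corner of the mount's back board, at x = -45 mm, y = 60 mm, z = 5 mm in the mount's frame (the middle of the back board's 7 mm thickness).
- corner2 (a point): Corner of the mount's back board, at x = 45 mm, y = 60 mm, z = 5 mm in the mount's frame (the middle of the back board's 7 mm thickness).
- corner3 (a point): Corner of the mount's back board, at x = 45 mm, y = -60 mm, z = 5 mm in the mount's frame (the middle of the back board's 7 mm thickness).
- jar: Bystander: glass jar with steel lid, 44 mm across, 62 mm tall, standing on the board near one of its two far corners. Origin at the centre of its underside.
- loupe: Bystander: black stand loupe (waisted cylinder), 38 mm across, 36 mm tall, standing on the board near the other far corner. Origin at the centre of its underside.
- cup: Bystander: white plastic cup, 68 mm across the rim, 78 mm tall, on the bench to the left of the mount. Origin at the centre of its underside.
- brush: Bystander: brush 170 mm long lying on the bench to the right of the mount. Origin under its middle, x along it.
- cone: Bystander: pine cone 60 mm across, 66 mm tall, standing on the bench to the right of the board. Origin at the centre of its underside.
- germbox: Bystander: clear germination box 110 x 110 x 35 mm with seeds in it, on the bench to the left of the board. Origin at the centre of its underside.
Things that resemble listed ones, but are neither listed nor needed, are in the scene too. What is meant by the mount is not red or yellow, and is the larger of those in its own colour.

How it is judged (in metres and radians):
On the way, in this order (a step that is already met when the one before it is completed fails the run):
1. the mount, still lying on its face, is up against the board's front edge (x of mount in the frame of board between -0.155 and -0.135 m and angle between mount's own z axis and vertical below 0.2 rad), for 0.1 s.
2. the mount is tipped up on edge at the board's front edge (angle between mount's own z axis and vertical between 1.15 and 2 rad and height (world z) of mount below 0.075 m and x of mount in the frame of board between -0.16 and -0.06 m), for 0.05 s.
At the end, for the whole second after the job is handed in: The mount lies at rest flat on the board (within 0.1 rad, its middle 19 to 27 mm above the bench), seeds uppermost, with all four corners within the board's outline (at most 2 mm over it); the other things are within 30 mm of where they were (angle between mount's own z axis and vertical above 3.04 rad and height (world z) of mount between 0.019 and 0.027 m and linear speed of mount below 0.01 m/s and x of corner0 in the frame of board between -0.102 and 0.102 m and x of corner1 in the frame of board between -0.102 and 0.102 m and x of corner2 in the frame of board between -0.102 and 0.102 m and x of corner3 in the frame of board between -0.102 and 0.102 m and y of corner0 in the frame of board between -0.152 and 0.152 m and y of corner1 in the frame of board between -0.152 and 0.152 m and y of corner2 in the frame of board between -0.152 and 0.152 m and y of corner3 in the frame of board between -0.152 and 0.152 m); the robot touches nothing.
It fails at once if the mount is lifted: all its corners more than 35 mm above the bench at once (height (world z) of each of corner0, corner1, corner2, corner3 above 0.035 m).
It fails at once if one of the other things (jar, loupe, cup, brush, cone, germination box) is displaced by more than 30 mm (distance of any of jar, loupe, cup, brush, cone, germbox from where it was at the start of the episode above 0.03 m).
It also fails if it takes over 69 s, if anything falls off the work surface, if the arm or the gripper's body presses on something with over 40 N, if the wrist force passes 120 N, or if a joint passes its speed limit or range.

## Working session

There is one attempt and no reset: what is moved stays moved. The work goes in short steps, Python scripts to look and compute and a tool call to move; the robot and the scene stay as the last step left them, time stands still between calls to the robot, and variables do not carry over. Pictures are saved under pics/ and viewed, at most 10 in all, crops included, and the job is handed in when it is done.

Besides the shell and the picture viewer there is one more tool, called after "Request:" as name(argument=value, ...) on one line, values as JSON. apply_moves: Moves the arm, as the interface text tells. Its arguments: {"type":"object","properties":{"steps":{"type":"array"},"squeeze":{"type":"number"}},"required":["steps"]}

```bash
mkdir -p pics; cat > h.py <<'E'
import numpy as np, cv2
from rig import get_state, camera, camera_info, hand_in
def snap(name,fn):
    im,d=camera(name); cv2.imwrite(fn,im[:,:,::-1]); np.save(fn[:-4]+'.npy',d); return im,d
def px2w(name,d,pts):
    ci=camera_info(name); f=240/np.tan(np.radians(ci["fov_y"]/2)); T=np.linalg.inv(np.array(ci["view"]))
    out=[]
    for u,v in pts:
        p=d[int(round(v))-1:int(round(v))+2,int(round(u))-1:int(round(u))+2]; z=np.median(p[p>0]) if (p>0).any() else 0
        out.append((T@np.array([(u-ci["cx"])/f*z,(v-ci["cy"])/f*z,z,1]))[:3])
    return np.array(out)
E
python3 - <<'E'
from h import *
s=get_state(); print({k:np.round(v,2).tolist() for k,v in s.items()})
for n in("top","scene"): snap(n,f'pics/{n}0.png'); print(camera_info(n))
E
```

```text
{'clock': 0.0, 'qpos': [59.41, 27.38, 1.28, 89.18, -0.66, 63.56, -4.76], 'dq': [0.0, -0.07, 0.02, 0.0, -0.09, -0.06, -0.07], 'tau': [0.0, -58.28, 1.53, -27.26, -0.05, 0.02, 0.0], 'position': [278.5, -614.12, 185.48], 'ee_rot': [-179.89, 0.01, 24.4], 'contact_force': [0.58, -0.43, -0.69], 'ft_torque': [0.02, -0.02, 0.01], 'grasp_force': 0.0, 'width': 87.77}
{'fov_y': 49.514152916080555, 'cx': 308.09076713024155, 'cy': 237.93679767454074, 'view': array([[ 2.22682400e-02, -9.99565427e-01, -1.93153423e-02,
         6.32756091e+00],
       [-9.95084921e-01, -2.02955063e-02, -9.69231275e-02,
         5.75385323e+02],
       [ 9.64889927e-02,  2.13787134e-02, -9.95104429e-01,
         1.32715721e+03],
       [ 0.00000000e+00,  0.00000000e+00,  0.00000000e+00,
         1.00000000e+00]])}
{'fov_y': 48.76594516903841, 'cx': 317.5610570195423, 'cy': 240.44879871515988, 'view': array([[-5.87443078e-01,  8.09215673e-01, -8.97916781e-03,
         3.39176540e+02],
       [ 4.28560939e-01,  3.01659871e-01, -8.51667097e-01,
        -2.02102899e+02],
       [-6.86473708e-01, -5.04154061e-01, -5.24006232e-01,
         1.55234795e+03],
       [ 0.00000000e+00,  0.00000000e+00,  0.00000000e+00,
         1.00000000e+00]])}
```

View pics/top0.png

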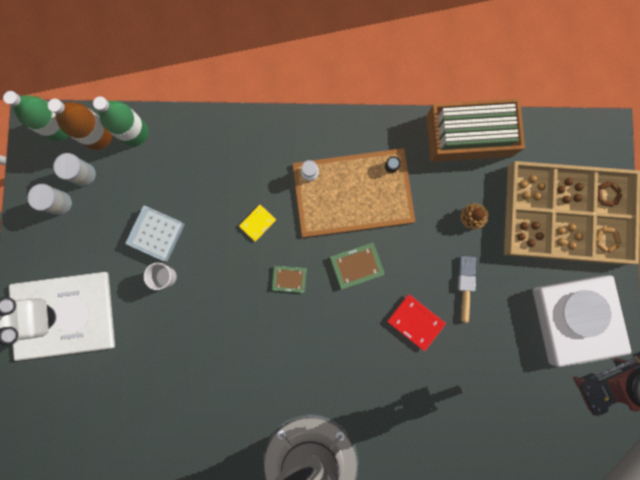

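View pics/scene0.png

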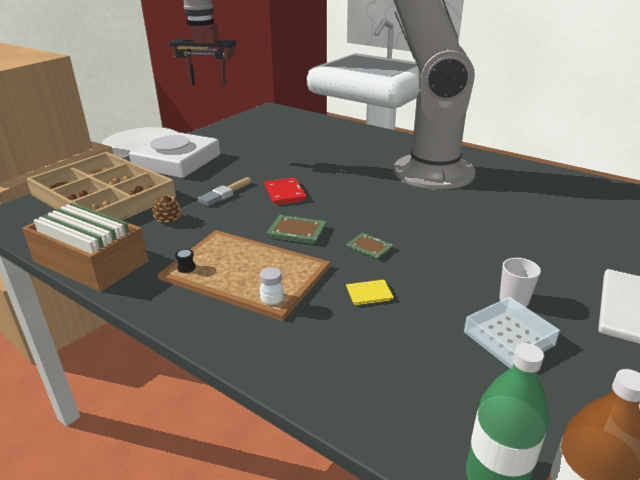

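The top view shows several candidates: green large at (357,266), green small at (289,279), red at (416,323) and yellow at (257,223). The larger green one fits, since the mount is neither red nor yellow and is the larger in its colour. I'll confirm this in a crop.

```bash
python3 - <<'E'
from h import *
im=cv2.imread('pics/top0.png'); c=im[140:300,260:430]; cv2.imwrite('pics/crop0.png',cv2.resize(c,None,fx=3.7,fy=3.7,interpolation=cv2.INTER_CUBIC))
# fit mount (green) and board (brown/cork)
d=np.load('pics/top0.npy')
ci=camera_info("top"); f=240/np.tan(np.radians(ci["fov_y"]/2)); T=np.linalg.inv(ci["view"])
v,u=np.mgrid[0:480,0:640]; P=np.stack([(u-ci["cx"])/f*d,(v-ci["cy"])/f*d,d,np.ones_like(d)],-1)@T.T
z=P[...,2]; print(z[266,357],z[200,350],z[290,330], z[279,289])
hsv=cv2.cvtColor(im,cv2.COLOR_BGR2HSV)
g=((hsv[...,0]>45)&(hsv[...,0]<85)&(hsv[...,1]>90)).astype(np.uint8)
b=((hsv[...,0]<25)&(hsv[...,1]>70)).astype(np.uint8)
for nm,m,w,h in(("m",g,(320,235,390,295),17),("b",b,(285,140,425,245),14)):
    k=np.zeros_like(m); x0,y0,x1,y1=w; k[y0:y1,x0:x1]=m[y0:y1,x0:x1]
    cs,_=cv2.findContours(k,0,1); c=max(cs,key=cv2.contourArea)
    # intersect rays with plane z=h
    o=T[:3,3]; pts=[]
    for (a,e) in c[:,0]:
        r=T[:3,:3]@np.array([(a-ci["cx"])/f,(e-ci["cy"])/f,1]); pts.append(o+r*(h-o[2])/r[2])
    pts=np.array(pts,np.float32)[:,:2]; R=cv2.minAreaRect(pts); print(nm,R,cv2.boxPoints(R).round(1).tolist(), cv2.boxPoints(cv2.minAreaRect(c)).round(1).tolist())
E
```

```text
13.502343266977732 8.118437531842574 -2.7432271204172594 11.168463862700719Traceback (most recent call last):
  File "<stdin>", line 13, in <module>
ValueError: max() iterable argument is empty
```

View pics/crop0.png

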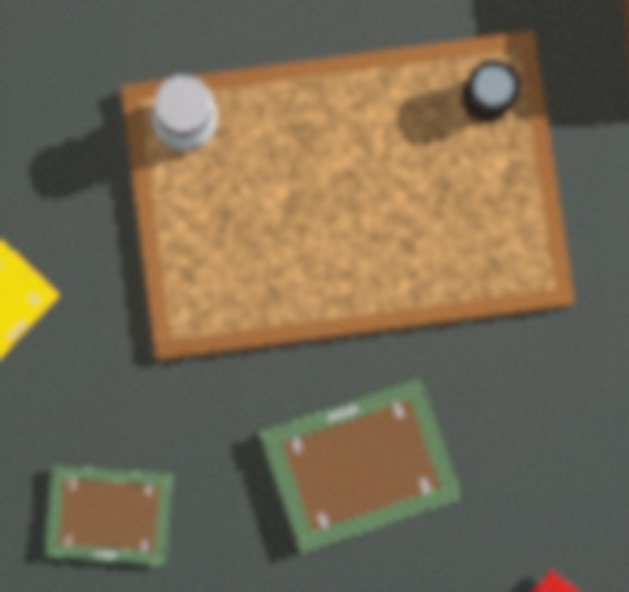

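The crop confirms the large green mount, with corners at crop pixels (262,432), (420,380), (460,495) and (305,551). The board corners are at (123,88), (533,33), (573,303) and (158,358).

```bash
cat >> h.py <<'E'
def ray(name,pts,h):
    ci=camera_info(name); f=240/np.tan(np.radians(ci["fov_y"]/2)); T=np.linalg.inv(ci["view"]); o=T[:3,3]; out=[]
    for a,e in pts:
        r=T[:3,:3]@np.array([(a-ci["cx"])/f,(e-ci["cy"])/f,1]); out.append(o+r*(h-o[2])/r[2])
    return np.array(out)[:,:2]
E
python3 - <<'E'
from h import *
c=lambda L:[(a/3.7+260-.4,b/3.7+140-.4) for a,b in L]
for n,L,h in(("mount",[(262,432),(420,380),(460,495),(305,551)],15),("board",[(123,88),(533,33),(573,303),(158,358)],14)):
    P=ray("top",c(L),h); R=cv2.minAreaRect(P.astype(np.float32)); print(n,P.round(1).tolist(),P.mean(0).round(1),R)
    print([np.hypot(*(P[i]-P[i-1])).round(1) for i in range(4)], [np.degrees(np.arctan2(*(P[i]-P[i-1])[::-1])).round(1) for i in range(4)])
print({k:ray("top",[p],h).round(0).tolist() for k,p,h in(("jar",(310,172),60),("loupe",(393,164),36),("small",(289,279),15),("red",(416,323),15),("yel",(257,223),15),("brush",(466,288),10),("cup",(160,276),78))})
E
```

```text
mount [[529.1, -40.6], [568.4, -151.8], [487.7, -180.7], [446.0, -72.3]] [ 507.8 -111.4] ((508.58392333984375, -111.52751159667969), (88.96305084228516, 117.82284545898438), 20.88943862915039)
[np.float64(89.0), np.float64(117.9), np.float64(85.7), np.float64(116.1)] [np.float64(20.9), np.float64(-70.6), np.float64(-160.3), np.float64(111.0)]
board [[775.6, 64.1], [821.1, -230.5], [625.6, -259.7], [580.3, 34.2]] [700.7 -98. ] ((700.743408203125, -98.15434265136719), (197.70553588867188, 298.3275451660156), 8.751948356628418)
[np.float64(197.5), np.float64(298.1), np.float64(197.7), np.float64(297.4)] [np.float64(8.7), np.float64(-81.2), np.float64(-171.5), np.float64(98.8)]
{'jar': [[743.0, 17.0]], 'loupe': [[773.0, -199.0]], 'small': [[468.0, 66.0]], 'red': [[362.0, -264.0]], 'yel': [[613.0, 155.0]], 'brush': [[455.0, -394.0]], 'cup': [[467.0, 386.0]]}
```

Request:
apply_moves(steps=[[[0.057, 0.182, -0.024, 0, 0, -0.0097, -0.36], [0.057, 0.182, -0.024, 0, 0, -0.0097, -0.36], [0.057, 0.182, -0.024, 0, 0, -0.0097, -0.36], [0.057, 0.182, -0.024, 0, 0, -0.0097, -0.36], [0.057, 0.182, -0.024, 0, 0, -0.0097, -0.36]]])

```text
clock: 0.72
position: [364.5, -339.8, 150.1]
ee_rot: [-180.0, 0.0, 15.6]
contact_force: [1.1, 0.7, 0.2]
width: 59.7
grasp_force: 0.0
```

Request:
apply_moves(steps=[[[0.057, 0.182, -0.024, 0, 0, -0.0097, -0.36], [0.057, 0.182, -0.024, 0, 0, -0.0097, -0.36], [0.057, 0.182, -0.024, 0, 0, -0.0097, -0.36], [0.057, 0.182, -0.024, 0, 0, -0.0097, -0.36], [0, 0, 0, 0, 0, 0, -0.36]]])

```text
clock: 1.35
position: [433.5, -118.8, 121.2]
ee_rot: [-179.9, 0.0, 9.1]
contact_force: [0.2, 0.0, -0.1]
width: 59.6
grasp_force: 0.0
```

Request:
apply_moves(steps=[[[0, -0.005, -0.17, 0, 0, -0.002, -0.36], [0, -0.008, -0.16, 0, 0, 0, -0.36], [0, 0, -0.045, 0, 0, 0, -0.36], [0, 0, 0, 0, 0, 0, -0.36]]])

```text
clock: 1.85
position: [432.3, -127.7, 9.1]
ee_rot: [-180.0, 0.1, 8.3]
contact_force: [-0.1, 0.7, -0.1]
width: 59.9
grasp_force: 0.0
```

```bash
python3 - <<'E'
from h import *
s=get_state(); print(s['position'],s['ee_rot'],s['contact_force'])
im,d=snap("scene",'pics/s1.png'); cv2.imwrite('pics/s1c.png',cv2.resize(im[140:320,220:420,::-1],None,fx=3.3,fy=3.3,interpolation=cv2.INTER_CUBIC))
E
```

```text
[ 432.28414726 -127.70794451    9.06372408] [-1.79982797e+02  8.21714881e-02  8.28133637e+00] [-0.05546058  0.68991834 -0.05314375]
```

View pics/s1c.png

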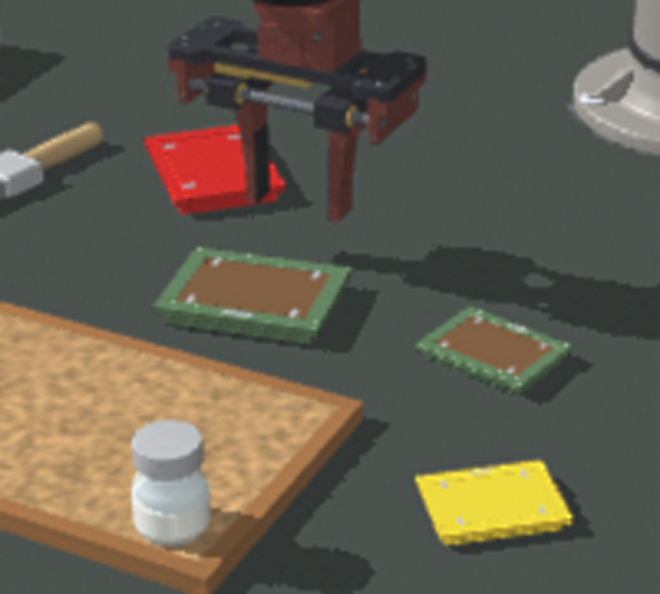

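The fingertips stand on the bench behind the mount's near side, at crop (255,195) and (340,215). Next I push along the board's x.

Request:
apply_moves(steps=[[[0.036, 0.0055, -0.006, 0, 0, 0.002, -0.36], [0.036, 0.0055, 0, 0, 0, 0, -0.36], [0.036, 0.0055, 0, 0, 0, 0, -0.36], [0.036, 0.0055, 0, 0, 0, 0, -0.36], [0.036, 0.0055, 0, 0, 0, 0, -0.36]]])

```text
clock: 2.52
position: [487.6, -118.8, 7.4]
ee_rot: [180.0, -0.0, 8.7]
contact_force: [1.2, 0.2, -0.4]
width: 59.8
grasp_force: 0.0
```

Request:
apply_moves(steps=[[[0.01, 0.0015, 0, 0, 0, 0, -0.36], [0.01, 0.0015, 0, 0, 0, 0, -0.36], [0, 0, 0, 0, 0, 0, -0.36]]])

```text
clock: 2.9
position: [492.6, -118.1, 7.3]
ee_rot: [-180.0, 0.0, 8.7]
contact_force: [-0.2, 0.6, 0.1]
width: 59.6
grasp_force: 0.0
```

```bash
python3 - <<'E'
from h import *
s=get_state(); print(s['position'],s['ee_rot'],s['contact_force'])
im,d=snap("top",'pics/t2.png'); cv2.imwrite('pics/t2c.png',cv2.resize(im[190:300,290:430,::-1],None,fx=5,fy=5,interpolation=cv2.INTER_CUBIC))
E
```

```text
[ 492.57268841 -118.11977156    7.29381889] [-1.79998352e+02  1.56671683e-02  8.67561016e+00] [-0.22043671  0.59782103  0.10240218]
```

View pics/t2c.png

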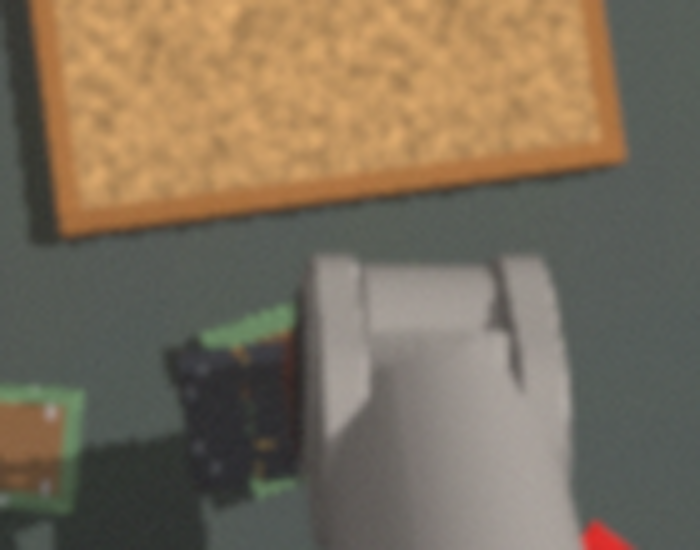

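```bash
python3 - <<'E'
from h import *
def proj(n,p):
    ci=camera_info(n); f=240/np.tan(np.radians(ci["fov_y"]/2)); q=(ci["view"]@np.r_[p,1])[:3]; return (q[0]/q[2]*f+ci["cx"],q[1]/q[2]*f+ci["cy"]),q[2]
print("tcp1 in scene",proj("scene",[432.3,-127.7,9.1]))
L=[(200,250),(350,268),(312,330),(157,305)]
print("mount via scene",ray("scene",[(a/3.3+220,b/3.3+140) for a,b in L],15).round(1).tolist())
print("board corners via scene",ray("scene",[(360/3.3+220,405/3.3+140)],14).round(1), ray("scene",[(205/3.3+220,580/3.3+140)],14).round(1))
d=np.load('pics/s1.npy'); print(px2w("scene",d,[(305,226),(289,225)]).round(1))
d=np.load('pics/top0.npy'); print(px2w("top",d,[(357,266),(350,200)]).round(1))
for n in("top","scene"):
    print(n,"base",proj(n,[0,0,0]),"tcp0",proj(n,[278.5,-614.1,185.5]))
E
```

```text
tcp1 in scene ((np.float64(310.23633586459323), np.float64(215.04161379988582)), np.float64(1315.1973786432911))
mount via scene [[485.6, -178.7], [443.6, -71.6], [529.4, -43.1], [565.2, -152.6]]
board corners via scene [[584.7  35.8]] [[778.2  65. ]]
[[ 490.8  -99.6   14.7]
 [ 511.6 -131.5   16.7]]
[[ 505.4 -110.5   13.8]
 [ 679.8  -89.8   12.7]]
top base ((np.float64(310.5720556578885), np.float64(463.56828858766033)), np.float64(1327.1572083818646)) tcp0 ((np.float64(588.391149724739), np.float64(369.69241854012154)), np.float64(1156.308853363683))
scene base ((np.float64(433.2518580712858), np.float64(171.512880234004)), np.float64(1552.3479457531546)) tcp0 ((np.float64(208.86278261483614), np.float64(97.10810623342357)), np.float64(1573.5628708562274))
```

```bash
python3 - <<'E'
from h import *
d=np.load('pics/s1.npy')
print(d[190:216:2,323].round(0), d[190:212:2,295].round(0))
print("fingers s1",px2w("scene",d,[(323,196),(323,200),(323,203),(323,205),(295,192),(295,196),(295,199)]).round(1).tolist())
s=get_state(); print(s['position'],s['qpos'])
im,d=snap("scene",'pics/s2.png'); cv2.imwrite('pics/s2c.png',cv2.resize(im[140:280,220:400,::-1],None,fx=4,fy=4,interpolation=cv2.INTER_CUBIC))
E
```

```text
[1246. 1252. 1254. 1262. 1267. 1268. 1273. 1271. 1374. 1365. 1354. 1349.
 1334.] [1284. 1290. 1293. 1300. 1298. 1301. 1400. 1388. 1377. 1368. 1356.]
fingers s1 [[431.9, -88.8, 73.0], [431.8, -88.9, 62.2], [431.9, -88.9, 54.2], [430.8, -89.7, 48.1], [447.7, -161.3, 69.4], [447.3, -162.0, 58.2], [449.7, -160.5, 51.4]]
[ 492.37287313 -118.15712997    7.28474478] [ 14.42770429  26.70326338  -9.80202113 119.40579622   7.77101954
  34.49903679 -82.09044673]
```

View pics/s2c.png

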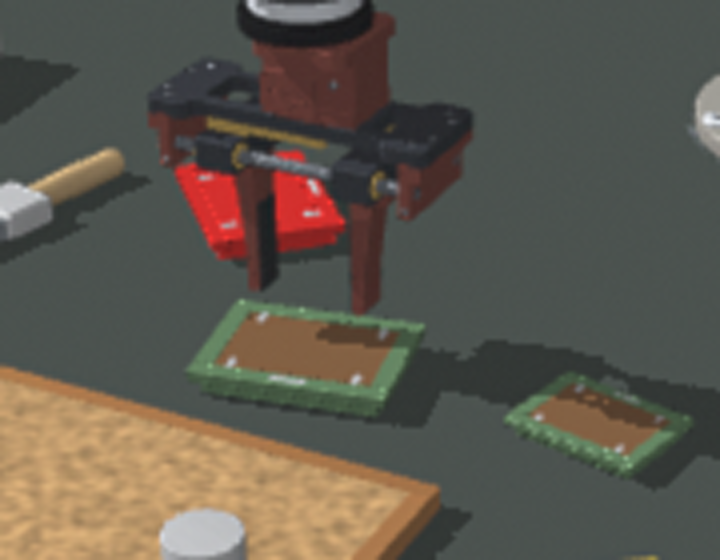

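The scene view shows that the fingertips (crop (262,288) and (365,310)) are floating about 37 mm above where the state says. The mount has not moved. I back off and descend while watching the force.

Request:
apply_moves(steps=[[[-0.1, -0.015, 0, 0, 0, 0, -0.36], [-0.1, -0.015, 0, 0, 0, 0, -0.36], [0, 0, -0.04, 0, 0, 0, -0.36], [0, 0, -0.04, 0, 0, 0, -0.36], [0, 0, 0, 0, 0, 0, -0.36]]])

```text
clock: 3.62
position: [432.9, -126.6, -17.6]
ee_rot: [-180.0, 0.1, 8.7]
contact_force: [0.5, -0.1, 0.8]
width: 59.6
grasp_force: 0.0
```

```bash
cat >> h.py <<'E'
def tips(fn,rows=8):
    "gripper-coloured/any points above table near the fingers, lowest z per finger, by scene depth"
    s=get_state(); im,d=snap("scene",fn); ci=camera_info("scene"); f=240/np.tan(np.radians(ci["fov_y"]/2)); T=np.linalg.inv(ci["view"])
    v,u=np.mgrid[0:480,0:640]; P=np.stack([(u-ci["cx"])/f*d,(v-ci["cy"])/f*d,d,np.ones_like(d)],-1)@T.T
    hsv=cv2.cvtColor(im,cv2.COLOR_RGB2HSV); return s,im,P,hsv
E
python3 - <<'E'
from h import *
s,im,P,hsv=tips('pics/s3.png'); p=s['position']; print(p.round(1),s['contact_force'].round(1))
for u in range(285,345,3):
    c=P[170:240,u]; i=[k for k in range(70) if abs(c[k,0]-p[0])<30 and abs(c[k,1]-p[1])<60 and c[k,2]>6]
    if i: print(u,170+i[-1],c[i[-1]][:3].round(0), im[170+i[-1],u])
E
```

```text
[ 432.9 -126.6  -17.6] [ 0.5 -0.1  0.8]
288 173 [ 462. -169.  123.] [55 51 46]
291 174 [ 459. -162.  121.] [50 50 50]
294 199 [ 450. -163.   51.] [116  46  43]
297 210 [ 445. -159.   19.] [82 54 50]
300 209 [ 438. -155.   20.] [55 61 59]
303 182 [ 461. -125.  111.] [72 76 78]
306 182 [ 460. -117.  113.] [83 87 91]
309 219 [ 461. -110.   17.] [101 133  98]
312 221 [ 462. -100.   15.] [111 141 105]
315 222 [462. -91.  15.] [147 156 147]
318 223 [460. -83.  14.] [129  98  68]
321 223 [462. -74.  18.] [101 134  99]
324 223 [455. -69.  16.] [ 99 130  96]
327 199 [415. -89.  58.] [70 56 53]
330 189 [429. -71.  95.] [73 65 61]
```

Request:
apply_moves(steps=[[[0, 0, -0.02, 0, 0, 0, -0.36], [0, 0, -0.02, 0, 0, 0, -0.36], [0, 0, 0, 0, 0, 0, -0.36]]])

```text
clock: 4.05
position: [432.4, -127.0, -29.1]
ee_rot: [-180.0, 0.0, 8.7]
contact_force: [-0.3, -0.5, 0.6]
width: 59.8
grasp_force: 0.0
```

Request:
apply_moves(steps=[[[0.036, 0.0055, 0, 0, 0, 0, -0.36], [0.036, 0.0055, 0, 0, 0, 0, -0.36], [0.036, 0.0055, 0, 0, 0, 0, -0.36], [0.036, 0.0055, 0, 0, 0, 0, -0.36], [0.018, 0.0027, 0, 0, 0, 0, -0.36]]])

```text
clock: 4.68
position: [482.2, -119.5, -28.6]
ee_rot: [180.0, -0.0, 8.7]
contact_force: [-1.6, 0.4, 0.4]
width: 59.6
grasp_force: 0.6
```

```bash
python3 - <<'E'
from h import *
s=get_state(); print(s['position'].round(1),s['contact_force'].round(1))
im,d=snap("scene",'pics/s4.png'); cv2.imwrite('pics/s4c.png',cv2.resize(im[140:280,220:400,::-1],None,fx=4,fy=4,interpolation=cv2.INTER_CUBIC))
E
```

```text
[ 482.2 -119.5  -28.6] [-1.6  0.4  0.4]
```

View pics/s4c.png

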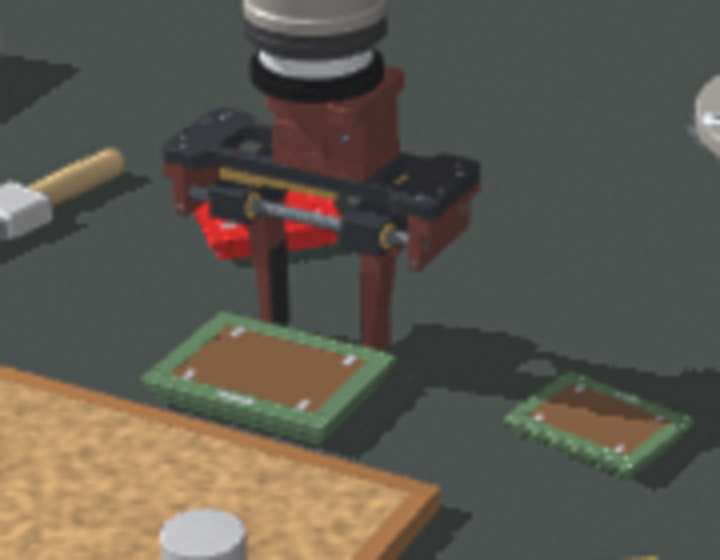

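The fingers are now pushing the mount and it is aligned with the board, far edge at about (145,380)–(320,440). I continue until the force rises.

Request:
apply_moves(steps=[[[0.013, 0.002, 0, 0, 0, 0, -0.36], [0.013, 0.002, 0, 0, 0, 0, -0.36], [0.013, 0.002, 0, 0, 0, 0, -0.36], [0.01, 0.0015, 0, 0, 0, 0, -0.36], [0, 0, 0, 0, 0, 0, -0.36]]])

```text
clock: 5.35
position: [496.5, -117.3, -28.6]
ee_rot: [180.0, -0.0, 8.7]
contact_force: [-0.0, -0.5, -0.1]
width: 59.7
grasp_force: 0.0
```

Request:
apply_moves(steps=[[[0.007, 0.001, 0, 0, 0, 0, -0.36], [0.007, 0.001, 0, 0, 0, 0, -0.36], [0, 0, 0, 0, 0, 0, -0.36]]])

```text
clock: 5.72
position: [500.6, -116.8, -28.6]
ee_rot: [180.0, -0.0, 8.7]
contact_force: [-0.4, -0.1, 0.4]
width: 59.3
grasp_force: 0.0
```

Request:
apply_moves(steps=[[[0.007, 0.001, 0, 0, 0, 0, -0.36], [0.007, 0.001, 0, 0, 0, 0, -0.36]]])

```text
clock: 5.98
position: [501.1, -116.7, -29.1]
ee_rot: [-180.0, 0.4, 8.7]
contact_force: [-9.6, -1.7, 8.6]
width: 59.8
grasp_force: 5.1
```

Request:
apply_moves(steps=[[[0.007, 0.001, 0, 0, 0, 0, -0.36], [0.005, 0.0007, 0, 0, 0, 0, -0.36]]])

```text
clock: 6.22
position: [500.9, -116.8, -29.6]
ee_rot: [-179.9, 0.7, 8.6]
contact_force: [-16.9, -1.3, 14.7]
width: 59.6
grasp_force: 8.5
```

Contact is made at about 17 N. I back off 25 mm, rise 15 mm and tilt the tool tips forward about 25°, then look.

Request:
apply_moves(steps=[[[-0.042, -0.006, 0, 0, 0, 0, -0.36], [-0.042, -0.006, 0.05, 0.007, -0.0457, 0, -0.36], [0, 0, 0, 0.007, -0.0457, 0, -0.36], [0, 0, 0, 0.007, -0.0457, 0, -0.36], [0, 0, 0, 0, 0, 0, -0.36]]])

```text
clock: 6.85
position: [475.7, -137.5, -20.8]
ee_rot: [177.8, -13.4, 8.4]
contact_force: [0.1, -0.9, 0.3]
width: 59.7
grasp_force: 0.0
```

```bash
python3 - <<'E'
from h import *
s,im,P,hsv=tips('pics/s5.png'); p=s['position']; print(p.round(1),s['ee_rot'].round(1),s['contact_force'].round(1),s['qpos'].round(0))
cv2.imwrite('pics/s5c.png',cv2.resize(im[140:280,220:400,::-1],None,fx=4,fy=4,interpolation=cv2.INTER_CUBIC))
for u in range(280,335,3):
    c=P[150:240,u]; i=[k for k in range(90) if abs(c[k,0]-p[0])<50 and abs(c[k,1]-p[1])<60 and c[k,2]>6 and c[k,0]<508]
    if i: print(u,150+i[-1],c[i[-1]][:3].round(0), im[150+i[-1],u])
E
```

```text
[ 475.7 -137.5  -20.8] [177.8 -13.4   8.4] [ 0.1 -0.9  0.3] [  31.   27.  -24.  132.   39.   13. -108.]
280 183 [ 471. -188.   95.] [154  49  46]
283 214 [ 482. -173.   20.] [91 75 70]
286 215 [ 479. -167.   18.] [61 62 60]
289 214 [ 468. -167.   16.] [56 61 59]
292 197 [ 452. -168.   55.] [114  37  38]
295 182 [ 471. -142.  110.] [106  94 100]
298 183 [ 469. -134.  109.] [95 75 79]
301 229 [507. -99.  15.] [ 96 123  94]
304 185 [ 467. -118.  107.] [68 72 73]
307 186 [ 463. -112.  105.] [62 67 67]
310 222 [ 470. -101.   15.] [89 58 55]
313 219 [ 457. -101.   18.] [70 44 41]
316 210 [447. -99.  39.] [71 56 52]
319 199 [440. -95.  67.] [71 58 54]
322 193 [444. -83.  87.] [70 50 48]
325 186 [431. -84. 100.] [78 51 51]
328 174 [427. -78. 131.] [38 39 42]
```

View pics/s5c.png

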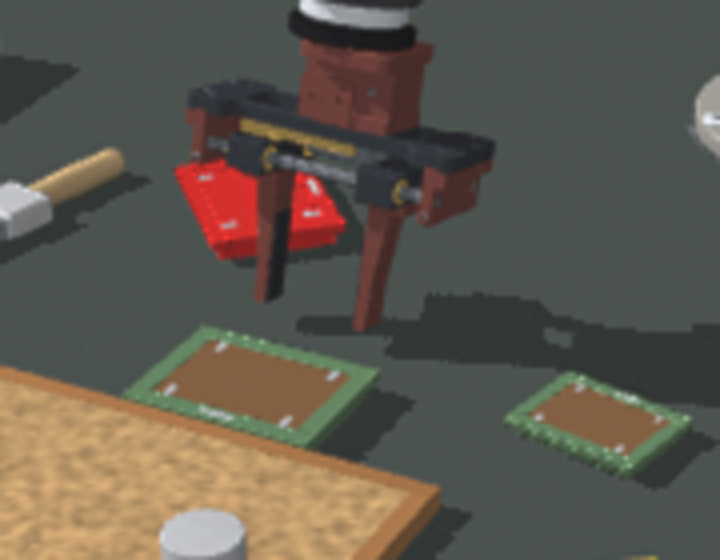

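The arm is near its joint limits here: tilt reached 13°, j4 is at 132° and j6 at 13°. About 10–13° of tilt plus friction should do. In the picture the mount's corners are at crop (205,328), (378,372), (305,445) and (128,397), flush with the board.

```bash
python3 - <<'E'
from h import *
M=ray("scene",[(a/4+220,b/4+140) for a,b in[(205,328),(378,372),(305,445),(128,397)]],15); print(M.round(1).tolist(),M.mean(0))
def bf(p): d=np.array(p)[:2]-[700.7,-98]; c,s=np.cos(np.radians(8.7)),np.sin(np.radians(8.7)); return np.array([d[0]*c+d[1]*s,-d[0]*s+d[1]*c]).round(1)
print([bf(m) for m in M],bf(M.mean(0)),bf([475.7,-137.5]))
E
```

```text
[[522.6, -177.4], [504.4, -61.6], [590.6, -48.1], [608.9, -161.8]] [ 556.62868319 -112.22414463]
[array([-188.1,  -51.6]), array([-188.5,   65.7]), array([-101.3,   66. ]), array([-100.4,  -49.2])] [-144.6    7.7] [-228.4   -5. ]
```

Request:
apply_moves(steps=[[[0.046, 0.027, 0, 0, 0, 0, -0.36], [0.046, 0.027, 0, 0, 0, 0, -0.36], [0, 0, -0.015, 0, 0, 0, -0.36], [0, 0, -0.018, 0, 0, 0, -0.36], [0, 0, 0, 0, 0, 0, -0.36]]])

```text
clock: 7.52
position: [503.7, -120.8, -31.1]
ee_rot: [177.8, -13.4, 8.5]
contact_force: [0.4, -0.2, 0.6]
width: 59.8
grasp_force: 0.1
```

```bash
cat >> h.py <<'E'
def bf(p): d=np.array(p)[:2]-[700.7,-98]; c,s=np.cos(np.radians(8.7)),np.sin(np.radians(8.7)); return np.array([d[0]*c+d[1]*s,-d[0]*s+d[1]*c]).round(1)
E
python3 - <<'E'
from h import *
s=get_state(); print(s['position'].round(1),bf(s['position']),s['ee_rot'].round(1),s['qpos'].round(1))
E
```

```text
[ 503.7 -120.8  -31.1] [-198.2    7.3] [177.8 -13.4   8.5] [  25.9   28.9  -21.5  129.1   40.6   13.2 -112.5]
```

Request:
apply_moves(steps=[[[0.01, 0.0015, 0, 0.012, 0.002, 0, -0.36], [0.01, 0.0015, 0, 0, 0, 0, -0.36], [0.005, 0.0007, 0, 0, 0, 0, -0.36], [0, 0, 0, 0, 0, 0, -0.36]]])

```text
clock: 8.02
position: [511.0, -119.8, -30.8]
ee_rot: [180.0, -13.3, 8.0]
contact_force: [-0.4, -0.9, -0.3]
width: 59.4
grasp_force: 0.5
```

Request:
apply_moves(steps=[[[0.005, 0.0007, 0, 0, 0, 0, -0.36], [0.005, 0.0007, 0, 0, 0, 0, -0.36]]])

```text
clock: 8.28
position: [511.4, -119.7, -31.7]
ee_rot: [180.0, -13.0, 8.0]
contact_force: [-9.6, -1.1, 4.7]
width: 59.7
grasp_force: 4.0
```

Request:
apply_moves(steps=[[[0.0045, 0.0007, 0.02, 0, 0, 0, -0.36], [0.005, 0.0007, 0.02, 0, 0, 0, -0.36], [0.0055, 0.0008, 0.02, 0, 0, 0, -0.36]]])

```text
clock: 8.65
position: [512.5, -119.5, -15.0]
ee_rot: [180.0, -12.7, 8.0]
contact_force: [-12.6, -1.9, 1.7]
width: 59.6
grasp_force: 6.0
```

```bash
python3 - <<'E'
from h import *
s=get_state(); print(s['position'].round(1),bf(s['position']),s['ee_rot'].round(1),s['contact_force'].round(1))
im,d=snap("scene",'pics/s6.png'); cv2.imwrite('pics/s6c.png',cv2.resize(im[140:280,220:400,::-1],None,fx=4,fy=4,interpolation=cv2.INTER_CUBIC))
# mount height along near side via green pixels
ci=camera_info("scene"); f=240/np.tan(np.radians(ci["fov_y"]/2)); T=np.linalg.inv(ci["view"])
hsv=cv2.cvtColor(im,cv2.COLOR_RGB2HSV); v,u=np.nonzero((hsv[...,0]>45)&(hsv[...,0]<80)&(hsv[...,1]>50))
k=(u>245)&(u<320)&(v>210)&(v<262); v,u=v[k],u[k]; z=d[v,u]; P=np.stack([(u-ci["cx"])/f*z,(v-ci["cy"])/f*z,z,np.ones_like(z)],-1)@T.T
B=np.array([np.r_[bf(p),p[2]] for p in P[::6,:3]]); 
for lo in range(-200,-95,10):
    q=B[(B[:,0]>lo)&(B[:,0]<lo+10)]; 
    if len(q): print(lo,len(q),np.median(q[:,2]).round(1))
E
```

```text
[ 512.5 -119.5  -15. ] [-189.3    7.2] [180.  -12.7   8. ] [-12.6  -1.9   1.7]
-190 16 31.5
-180 14 32.1
-170 5 28.8
-160 6 27.5
-150 7 24.6
-140 3 22.4
-130 4 20.0
-120 6 19.0
-110 21 17.4
-100 3 18.5
```

The mount is tipping up: the near edge is at about 32 mm, or about 11°. I continue along the arc.

Request:
apply_moves(steps=[[[0.0045, 0.0007, 0.0195, 0, 0, 0, -0.36], [0.0058, 0.0009, 0.019, 0, 0, 0, -0.36], [0.007, 0.0011, 0.0187, 0, 0, 0, -0.36], [0.008, 0.0013, 0.018, 0, 0, 0, -0.36], [0.009, 0.0014, 0.0175, 0, 0, 0, -0.36]]])

```text
clock: 9.32
position: [521.6, -118.1, 12.4]
ee_rot: [180.0, -12.6, 8.0]
contact_force: [-16.2, -2.3, 7.7]
width: 59.9
grasp_force: 7.3
```

```bash
cat >> h.py <<'E'
def look(fn):
    s=get_state(); print(s['position'].round(1),bf(s['position']),s['ee_rot'].round(1),s['contact_force'].round(1))
    im,d=snap("scene",fn)
    ci=camera_info("scene"); f=240/np.tan(np.radians(ci["fov_y"]/2)); T=np.linalg.inv(ci["view"])
    hsv=cv2.cvtColor(im,cv2.COLOR_RGB2HSV); v,u=np.nonzero((hsv[...,0]>45)&(hsv[...,0]<80)&(hsv[...,1]>50))
    k=(u>235)&(u<330)&(v>150)&(v<290); v,u=v[k],u[k]; z=d[v,u]; P=np.stack([(u-ci["cx"])/f*z,(v-ci["cy"])/f*z,z,np.ones_like(z)],-1)@T.T
    B=np.array([np.r_[bf(p),p[2]] for p in P[:,:3]]); B=B[(abs(B[:,1]-8)<75)&(B[:,0]>-210)&(B[:,0]<60)]
    print('y',np.percentile(B[:,1],[1,99]).round(0),'x',np.percentile(B[:,0],[1,99]).round(0),'z',np.percentile(B[:,2],[1,99]).round(0))
    for lo in range(-210,60,10):
        q=B[(B[:,0]>lo)&(B[:,0]<lo+10)]
        if len(q)>3: print(lo,len(q),np.median(q[:,2]).round(1),end=' | ')
E
python3 -c "
from h import *
look('pics/s7.png')"
```

```text
[ 521.6 -118.1   12.4] [-180.1    7.3] [180.  -12.6   8. ] [-16.2  -2.3   7.7]
y [-54.  66.] x [-177.  -97.] z [15. 61.]
-180 126 58.0 | -170 99 55.5 | -160 41 48.1 | -150 48 42.4 | -140 43 37.0 | -130 46 31.6 | -120 46 25.8 | -110 156 19.2 | -100 41 17.8 |
```

Request:
apply_moves(steps=[[[0.009, 0.0014, 0.017, 0, 0, 0, -0.36], [0.011, 0.0017, 0.016, 0, 0, 0, -0.36], [0.012, 0.0018, 0.0152, 0, 0, 0, -0.36], [0.0135, 0.002, 0.0143, 0, 0, 0, -0.36], [0.0143, 0.0022, 0.0135, 0, 0, 0, -0.36]]])

```text
clock: 10.0
position: [543.0, -114.8, 37.0]
ee_rot: [180.0, -12.9, 8.0]
contact_force: [-15.6, -1.7, 14.5]
width: 59.8
grasp_force: 10.5
```

```bash
python3 -c "
from h import *
look('pics/s8.png')"
```

```text
[ 543.  -114.8   37. ] [-158.4    7.2] [180.  -12.9   8. ] [-15.6  -1.7  14.5]
y [-54.  67.] x [-154.  -96.] z [16. 87.]
-160 67 83.9 | -150 204 80.8 | -140 76 64.5 | -130 71 51.2 | -120 80 38.0 | -110 162 22.7 | -100 73 18.4 |
```

Request:
apply_moves(steps=[[[0.0155, 0.0024, 0.0183, 0, 0, 0, -0.36], [0.02, 0.003, 0.012, 0, 0, 0, -0.36], [0.0207, 0.0031, 0.0105, 0, 0, 0, -0.36], [0.0213, 0.0032, 0.0085, 0, 0, 0, -0.36]]])

```text
clock: 10.55
position: [571.7, -110.6, 55.3]
ee_rot: [179.9, -13.5, 8.0]
contact_force: [-11.6, -0.4, 25.9]
width: 59.6
grasp_force: 13.8
```

```bash
python3 -c "
from h import *
look('pics/s9.png')"
```

```text
[ 571.7 -110.6   55.3] [-129.4    7.1] [179.9 -13.5   8. ] [-11.6  -0.4  25.9]
y [-54.  67.] x [-124.  -95.] z [ 15. 102.]
-130 35 100.1 | -120 341 94.2 | -110 191 44.5 | -100 165 21.1 |
```

Now at about 73°. I ease the downward load and push it over.

Request:
apply_moves(steps=[[[0.01, 0.0015, 0.014, 0, 0, 0, -0.36], [0.02, 0.003, 0.004, 0, 0, 0, -0.36], [0.02, 0.003, 0.003, 0, 0, 0, -0.36]]])

```text
clock: 10.98
position: [587.3, -108.2, 60.4]
ee_rot: [180.0, -13.5, 8.0]
contact_force: [-3.6, 0.3, 15.6]
width: 60.2
grasp_force: 7.9
```

```bash
python3 -c "
from h import *
look('pics/s10.png')"
```

```text
[ 587.3 -108.2   60.4] [-113.7    7.1] [180.  -13.5   8. ] [-3.6  0.3 15.6]
y [-53.  67.] x [-112.  -96.] z [ 16. 104.]
-120 16 102.4 | -110 449 94.1 | -100 226 23.8 |
```

Request:
apply_moves(steps=[[[0.02, 0.003, 0.006, 0, 0, 0, -0.36], [0.026, 0.004, 0, 0, 0, 0, -0.36], [0.026, 0.004, 0, 0, 0, 0, -0.36]]])

```text
clock: 11.4
position: [611.3, -104.7, 63.5]
ee_rot: [180.0, -13.8, 8.0]
contact_force: [0.4, -0.2, 12.0]
width: 59.8
grasp_force: 5.8
```

```bash
python3 -c "
from h import *
look('pics/s11.png')"
```

```text
[ 611.3 -104.7   63.5] [-89.4   6.9] [180.  -13.8   8. ] [ 0.4 -0.2 12. ]
y [-53.  67.] x [-98. -78.] z [ 18. 104.]
-100 249 29.6 | -90 343 93.9 | -80 69 100.4 |
```

Request:
apply_moves(steps=[[[0.026, 0.004, 0, 0, 0, 0, -0.36], [0.026, 0.004, 0, 0, 0, 0, -0.36], [0.025, 0.004, -0.005, 0, 0, 0, -0.36], [0.025, 0.004, -0.008, 0, 0, 0, -0.36]]])

```text
clock: 11.95
position: [640.4, -100.4, 58.1]
ee_rot: [180.0, -13.6, 8.0]
contact_force: [-0.0, 0.6, 1.7]
width: 59.7
grasp_force: 0.0
```

```bash
python3 -c "
from h import *
look('pics/s12.png')"
```

```text
[ 640.4 -100.4   58.1] [-59.9   6.8] [180.  -13.6   8. ] [-0.   0.6  1.7]
y [-51.  66.] x [-99. -48.] z [17. 94.]
-100 68 22.6 | -90 49 35.6 | -80 42 51.2 | -70 166 90.5 | -60 194 90.7 | -50 45 90.7 |
```

Request:
apply_moves(steps=[[[0, 0, 0, 0, 0, 0, -0.36], [0, 0, 0, 0, 0, 0, -0.36], [0, 0, 0, 0, 0, 0, -0.36], [0, 0, 0, 0, 0, 0, -0.36]]])

```text
clock: 12.5
position: [637.4, -100.6, 56.8]
ee_rot: [-180.0, -13.3, 8.0]
contact_force: [1.0, 0.4, 0.0]
width: 59.9
grasp_force: 0.0
```

```bash
python3 -c "
from h import *
look('pics/s13.png')
im=cv2.imread('pics/s13.png');cv2.imwrite('pics/s13c.png',cv2.resize(im[140:320,200:400],None,fx=4,fy=3.3,interpolation=cv2.INTER_CUBIC))"
```

```text
[ 637.4 -100.6   56.8] [-63.   7.] [-180.   -13.3    8. ] [1.  0.4 0. ]
y [-46.  66.] x [-89.  -4.] z [16. 33.]
-100 4 19.6 | -90 104 30.6 | -80 46 29.4 | -70 40 28.5 | -60 35 26.2 | -50 41 27.9 | -40 43 28.6 | -30 27 28.1 | -20 174 29.0 | -10 129 20.9 |
```

View pics/s13c.png

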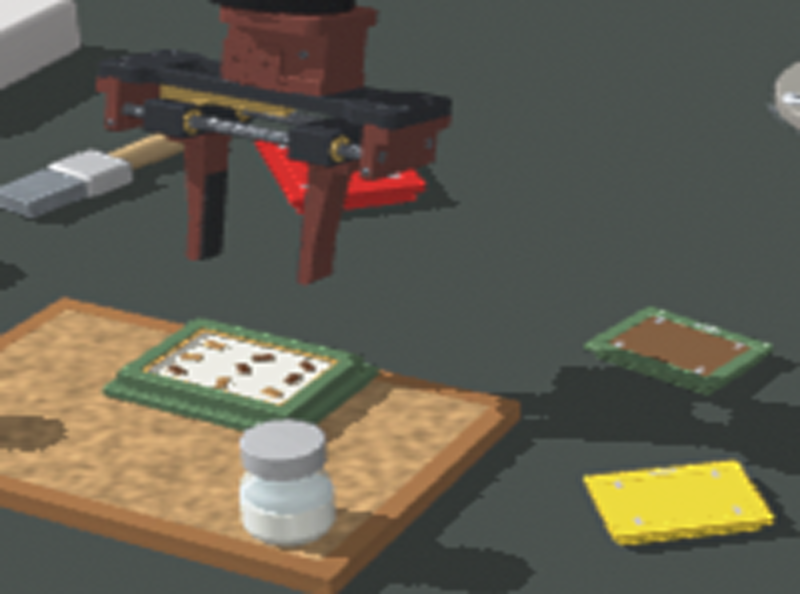

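The mount lies face up on the board, at crop (105–375, 320–430), with its near edge about at the board's front edge. I go behind it and push it on a little.

Request:
apply_moves(steps=[[[-0.123, -0.019, 0, -0.0056, 0.0365, 0, -0.36], [-0.123, -0.019, 0, -0.0056, 0.0365, 0, -0.36], [0, 0, -0.115, 0, 0, 0.004, -0.36], [0, 0, -0.108, 0, 0, 0, -0.36], [0, 0, 0, 0, 0, 0, -0.36]]])

```text
clock: 13.18
position: [561.9, -111.8, -11.8]
ee_rot: [179.9, 0.2, 8.7]
contact_force: [0.2, 0.3, -0.2]
width: 59.9
grasp_force: 0.0
```

Request:
apply_moves(steps=[[[0.033, 0.005, 0, 0, 0, 0, -0.36], [0.016, 0.0025, 0, 0, 0, 0, -0.36], [0.016, 0.0025, 0, 0, 0, 0, -0.36], [0, 0, 0, 0, 0, 0, -0.36]]])

```text
clock: 13.68
position: [584.2, -108.8, -9.4]
ee_rot: [179.8, -0.1, 8.7]
contact_force: [-0.0, -0.8, 1.2]
width: 60.0
grasp_force: 0.0
```

```bash
python3 -c "
from h import *
look('pics/s14.png')"
```

```text
[ 584.2 -108.8   -9.4] [-116.8    6.9] [ 1.798e+02 -1.000e-01  8.700e+00] [-0.  -0.8  1.2]
y [-47.  66.] x [-89.  -4.] z [16. 33.]
-90 105 30.6 | -80 44 30.0 | -70 39 26.6 | -60 37 28.5 | -50 37 27.7 | -40 42 27.7 | -30 28 28.6 | -20 182 28.8 | -10 124 21.1 |
```

Request:
apply_moves(steps=[[[0.026, 0.004, 0, 0, 0, 0, -0.36], [0.026, 0.004, -0.004, 0, 0, 0, -0.36], [0.026, 0.004, -0.004, 0, 0, 0, -0.36], [0.026, 0.004, 0, 0, 0, 0, -0.36], [0.02, 0.003, 0, 0, 0, 0, -0.36]]])

```text
clock: 14.35
position: [621.1, -103.0, -12.5]
ee_rot: [179.9, -0.1, 8.7]
contact_force: [-0.8, -0.3, 0.2]
width: 59.7
grasp_force: 0.2
```

```bash
python3 -c "
from h import *
look('pics/s15.png')"
```

```text
[ 621.1 -103.   -12.5] [-79.4   7.1] [ 1.799e+02 -1.000e-01  8.700e+00] [-0.8 -0.3  0.2]
y [-46.  66.] x [-71.  16.] z [16. 33.]
-80 11 23.3 | -70 105 30.5 | -60 38 29.5 | -50 42 28.8 | -40 38 27.0 | -30 25 29.1 | -20 16 30.5 | -10 7 31.0 | 0 156 29.2 | 10 87 20.7 |
```

Request:
apply_moves(steps=[[[-0.1, -0.015, 0, 0, 0, 0, -0.36], [-0.15, -0.023, 0.1, 0, 0, 0, -0.36], [-0.1, -0.03, 0.15, 0, 0, 0, -0.36], [0, -0.19, 0.05, 0, 0, 0, -0.36], [0, -0.19, 0.05, 0, 0, 0, -0.36]]])

```text
clock: 15.02
position: [516.0, -238.9, 94.3]
ee_rot: [179.8, -0.2, 8.8]
contact_force: [0.9, 0.0, -0.0]
width: 59.9
grasp_force: 0.0
```

Request:
apply_moves(steps=[[[0, -0.19, 0.05, 0, 0, 0, -0.36], [0, -0.19, 0.05, 0, 0, 0, -0.36], [0, 0, 0, 0, 0, 0, -0.36]]])

```text
clock: 15.4
position: [514.9, -358.3, 123.5]
ee_rot: [179.6, -0.1, 8.2]
contact_force: [-1.4, 0.8, 0.4]
width: 59.8
grasp_force: 0.0
```

```bash
python3 -c "
from h import *
look('pics/s16.png')
im,d=snap('top','pics/t3.png'); cv2.imwrite('pics/t3c.png',cv2.resize(im[140:300,240:440,::-1],None,fx=3.7,fy=3.7,interpolation=cv2.INTER_CUBIC))"
```

```text
[ 514.9 -358.3  123.5] [-223.1 -229.2] [ 1.796e+02 -1.000e-01  8.200e+00] [-1.4  0.8  0.4]
y [-45.  66.] x [-69.  17.] z [16. 34.]
-70 89 30.1 | -60 53 29.8 | -50 38 28.6 | -40 34 27.9 | -30 29 28.4 | -20 16 30.4 | -10 6 31.6 | 0 126 28.9 | 10 113 21.3 |
```

View pics/t3c.png

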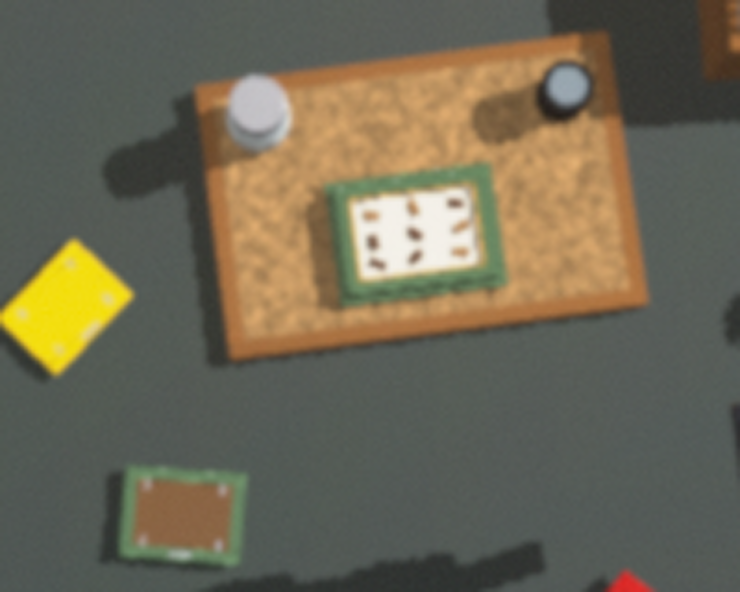

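The top view shows the mount face up and wholly on the board, at crop (325–505, 165–305). The jar (258,110) and loupe (566,88) have not moved, and the hand is clear.

```bash
python3 -c "
from rig import hand_in
print(hand_in())"
```

```text
the job is handed in; nothing more can be done
None
```

The job is handed in: the mount was pushed to the board, tipped over its front edge and pushed on, and the last pictures show it lying face up and fully on the board with the jar and loupe unmoved; no verdict came back.

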